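# Set a fretboard blank on the index bolt of its mitre box and hold it down for the saw

## Robot

A 6-joint arm with a two-finger parallel gripper is mounted at the origin on a cart in front of the work surface, level with it; the furniture and walls round the work are solid. World frame = base frame: x ahead of the robot, y to its left, z up, the work surface at z = 0. Lengths are in m, angles in rad, forces in N, time in s.
With the tool pointing down it reaches from about 0.425 to 0.95 m from the base axis. Payload 3.5 kg.
Tool frame: the origin (TCP) lies on the centre line of the jaws, within the pads' length; the fingertips stand 17 mm ahead of it and the grasp point (between the pads) lies 2 mm behind it; z points along the fingers, y is the line along which they close (so a half turn about z gives the same grasp; the last joint's range is limited). The gripper opens to 85 mm and grips with 20 to 120 N. Pads are 22 mm wide; open, the fingers measure 114 mm over their backs; the gripper's body (76 mm by 85 mm) begins 54 mm behind the grasp point. The pads swing forward as they close: fully open they stand 13 mm farther back than shut.
Start: joints at [1.103, 0.286, 1.577, -0, 1.279, -0.15], TCP at [0.211, 0.641, 0.211] pointing down, gripper open.
Joint ranges: [-2.77, 2.77], [-0.9, 2.22], [0.21, 2.48], [-1.53, 4.67], [0.24, 2.81], [-2.84, 2.84]. Speed limits (rad/s): [2.79, 2.79, 3.14, 3.14, 3.14, 3.14].

## Interface

Orientations are given as a unit quaternion [x, y, z, w].
In Python, from plant import ctrl gives the robot as it stands. The module is installed in compiled form; this text tells all that it offers.
- The arm moves only by the tool drive_tool, never from a script. Its argument "moves" is a list of rows, each a list of 3 entries, a list of its own where there are three numbers: the turn, a rotation vector about the tool's x, y, z in rad, then the shift along the tool's x, y, z in m, then the finger opening in m, from 0 to 0.0854. A call has 1 to 5 rows; each row shifts and turns the commanded pose from where the row before left it, along the tool's axes as they then stand; what a row does not reach is not made up. A row lasts 1/8 s, in which the tool goes at most 62.5 mm and 10.7 degrees, less where a joint would pass 70% of its speed; a pose out of reach is approached as far as the arm can. A call with a gripper value outside its range is refused whole. The fingers move at their own pace and stop on an object; "grip_force" is the grip in N (left out, the last holds). Time passes only in rows, so rows that do not move let the fingers close. It gives the time, the measured TCP pose, the force, the opening and the grip force at its end, in the units of the state.
- ctrl.get_state(): the state, without advancing time (a new reading comes with each control period).
- ctrl.read_camera(name): name is "side" or "top" or "wrist"; returns a dict with "image" (480x640x3 uint8, red, green, blue), "fx", "fy", "cx", "cy" (pixels), "R" (3x3) and "t" (3): a world point X has camera coordinates R X + t. Camera axes: x right, y down, z forward; pixel columns grow to the right and rows downward; lengths in m; the calibration is good to about 2 mm. A picture is of the moment at which its call begins. There is no depth.
- ctrl.sign_off(): hands the job in; it is judged then, once.
The state is a dict: "time": time; "qpos": joint angles; "dq": joint speeds; "joint_efforts": joint torques, N m; "eef_pos": TCP position; "tcp_rot": TCP orientation; "contact_force": force on the tool from outside, world axes, zero at the start; "wrist_torque": the same for the moment, N m; "opening": opening from 0.0 (shut) to 1.0 (fully open); "finger_force": force on a finger pad.
Only numpy, scipy, OpenCV 4.12 (cv2) and the standard library are available. Lean on these libraries where they do the work, as an engineer would, in place of code of your own. Each camera call takes 0.05 s, during which the arm holds its last target. There are 200 camera calls.

## Task

Set the fretboard blank up for its end cut. First shoot the mitre box's index bolt fully home across the channel. Then lift the carrier with the blank by its grip block, lay it in the channel on top of the bolt with its left end just short of the steel hold-down bar, slide it left under the bar until the notch in its underside drops over the bolt, press it down firmly, and finish while still holding it pressed down, leaving the tape roll, try square and cork block where they lie.

Things in the scene. Friction and masses are not known exactly. Their poses are not given: they have to be found in the camera images.
- mitre_box: Wooden mitre box, fixed. Origin: middle of its underside; x across the channel (away from the robot at yaw 0), y along it to the left, z up. Body 112 (x) x 270 (y) mm. In front a 54 mm wide tongue with the bolt's steel track, centred at y -60, reaches to x -162 mm, 28 mm high. At the left end, y +91 to +125, wooden saw-guide cheeks stand 56 mm above the channel floor.
- channel_seat (a point): Middle of the channel's floor, 18 mm above the bench, axes as the mitre box. Channel open at both ends, 54 mm wide; walls 22 mm high above the floor, upper inner edges bevelled outwards by 6 mm. The seated carrier's origin lies exactly here.
- hold_down_bar (a point): Middle of the underside of the steel hold-down bar that crosses over the channel at its left end: 81 mm left of the seat (bar from 73 to 89 mm), underside 39 mm, top 47 mm above the channel floor.
- index_bolt (a joint): Travel of the index bolt in m: 0 withdrawn (tip in the front wall), 0.064 fully home in the far wall. Slides along the mitre box's +x, friction about 2 N, stays where left. Round bar of 10 mm; home, it crosses the channel 60 mm right of the seat (y -60 mm) with its top 7 mm above the floor.
- bolt_knob (a point): Middle of the upright round knob on the bolt, 15 mm in diameter, 50 mm above the bench; the knob spans 32 to 64 mm above the bench. It moves with the bolt at y -60 mm of the mitre box, from x -135 mm (withdrawn) to x -71 mm (home).
- carrier: Loose wooden carrier, 50 (x) x 220 (y) x 20 mm, 0.32 kg, a dark 6 mm fretboard blank on it, a grip block across its middle. Origin: middle of its underside, z up, +y end to the left. Across its underside, centred at y -60 mm, a notch along x, 14 mm wide, 11 mm deep. Starts on the bench at the right, lying within 0.4 rad of world y. Riding on the bolt its right part is 7 mm up.
- grip_block (a point): Point in the carrier's pale upright grip block, 46 mm above the carrier's underside. The block is 50 (x) x 26 (y) mm, spans 26 to 60 mm above the underside and is taken by its 26 mm.
- tape_roll: Masking tape roll lying flat, 99 mm across, 24 mm high, left in front of the mitre box; leave alone. Origin: middle of its underside.
- square: Try square lying flat, 110 x 158 x 18 mm, on the right of the bench; leave alone. Origin: middle of its underside.
- cork_block: Cork sanding block, 66 x 112 x 31 mm, on the right of the bench; leave alone. Origin: middle of its underside.

How it is judged:
By the outcome, as a careful person would: the job done as asked, in the order asked, and still so for the second after the job is handed in, while the arm keeps its last pose, push and grip.
It also fails if it takes over 61 s, if anything falls off the work surface, if the arm or the gripper's body presses on something with over 40 N, if the wrist force passes 120 N, or if a joint passes its speed limit or range.

## Working session

There is one attempt and no reset: what is moved stays moved. The work goes in short steps, Python scripts to look and compute and a tool call to move; the robot and the scene stay as the last step left them, time stands still between calls to the robot, and variables do not carry over. Pictures are saved under pics/ and viewed, at most 10 in all, crops included, and the job is handed in when it is done.

Besides the shell and the picture viewer there is one more tool, called after "Request:" in YAML: its name, and indented under it one key for each argument. drive_tool: Moves the arm, as the interface text tells. Its arguments: {"type":"object","properties":{"moves":{"type":"array","items":{"type":"array"}},"grip_force":{"type":"number"}},"required":["moves"]}

```bash
mkdir -p pics; cat > h.py <<'E'
import numpy as np, cv2
from plant import ctrl
def snap(n,f):
    c=ctrl.read_camera(n); c['image']=np.array(c['image']); cv2.imwrite('pics/'+f,c['image'][:,:,::-1]); np.save('pics/'+f+'.npy',c,allow_pickle=True); return c
def load(f): return np.load('pics/'+f+'.npy',allow_pickle=True).item()
def ray(c,u,v,z):
    R=np.array(c['R']);t=np.array(c['t']); o=-R.T@t
    d=R.T@np.array([(u-c['cx'])/c['fx'],(v-c['cy'])/c['fy'],1]); return o+d*(z-o[2])/d[2]
def proj(c,X):
    p=np.array(c['R'])@np.array(X)+np.array(c['t']); return c['fx']*p[0]/p[2]+c['cx'],c['fy']*p[1]/p[2]+c['cy']
E
python3 - <<'E'
from h import *
for n in('top','side'):
    c=snap(n,n+'1.png'); R=np.array(c['R']);print(n,c['fx'],-R.T@np.array(c['t']),R.round(2).tolist())
s=ctrl.get_state();print(s)
E
```

```text
top 436.9366124068541 [0.25126157 0.00432164 1.63150396] [[-0.03, -1.0, 0.0], [-0.99, 0.03, -0.14], [0.14, -0.01, -0.99]]
side 531.71705618465 [-0.7145273   0.14228718  1.49484369] [[-0.11, -0.99, 0.01], [-0.76, 0.08, -0.64], [0.64, -0.08, -0.77]]
{'time': 0.1, 'qpos': array([ 1.10298331e+00,  2.87126933e-01,  1.57804789e+00,  3.17421990e-05,
        1.27858818e+00, -1.50004899e-01]), 'dq': array([ 7.63376558e-04, -2.43007008e-03, -3.85057229e-03, -4.94870555e-05,
       -2.51063790e-03,  1.50522738e-03]), 'joint_efforts': array([ 4.77347585e-04, -4.07294476e+01, -2.93699813e+01, -1.86799825e-04,
        3.39838174e-03, -2.11094937e-05]), 'eef_pos': array([0.21060291, 0.64063107, 0.21004293]), 'tcp_rot': array([ 1.58240607e-01,  9.87399986e-01, -1.02919215e-03, -3.44389126e-04]), 'contact_force': array([ 0.11580223,  0.22895029, -0.02029929]), 'wrist_torque': array([-0.00215991, -0.04394987,  0.02406173]), 'finger_force': 0.0, 'opening': 1.0033323320017031}
```

View pics/top1.png

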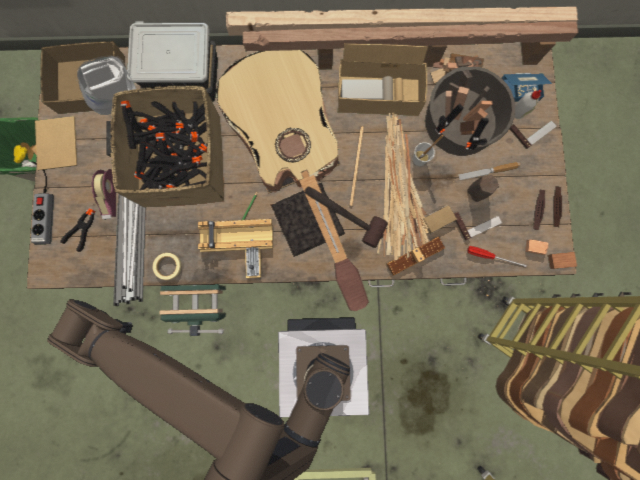

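View pics/side1.png

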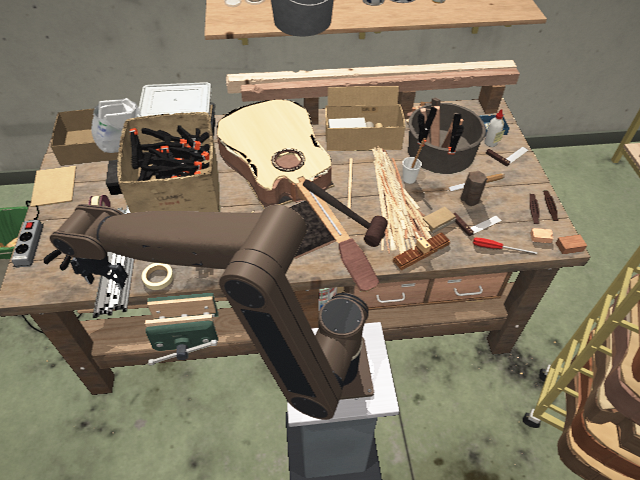

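The top view shows the mitre box near (235,235) with the bolt track and knob at (253,262), the tape roll at (166,266), and the carrier at (416,256). The cork (440,218) and square (478,228) lie just beyond the carrier. In the side view the arm hides the box. I'll enlarge both areas of the top view.

```bash
python3 - <<'E'
from h import *
c=load('top1.png');im=c['image'][:,:,::-1]
a=cv2.resize(im[205:285,185:285],None,fx=6,fy=6,interpolation=cv2.INTER_CUBIC)[:, :]
b=cv2.resize(im[195:285,375:515],None,fx=5,fy=5,interpolation=cv2.INTER_CUBIC)
cv2.imwrite('pics/a.png',a);cv2.imwrite('pics/b.png',b)
E
```

```text
(no output)
```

View pics/a.png

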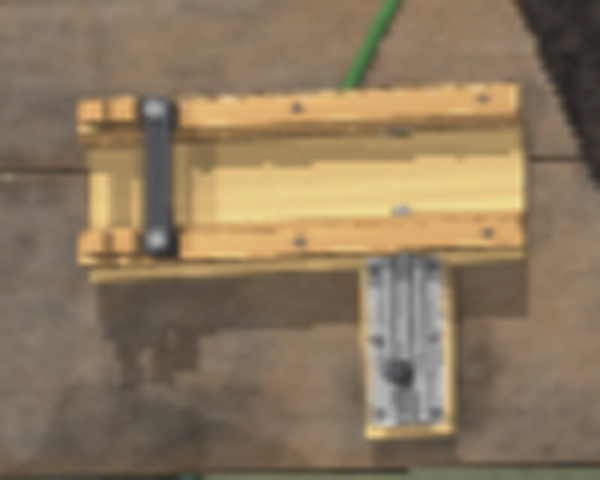

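View pics/b.png

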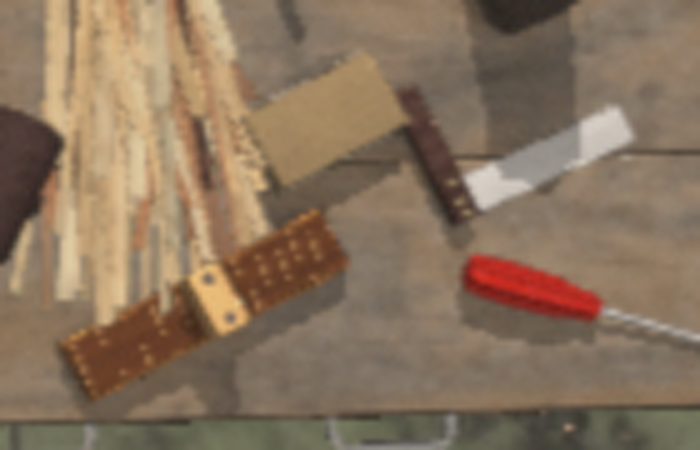

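Crop a shows the knob top at (398,372), the bar ends at (156,106) and (156,242), the wall-top right end at (518,85)–(524,250) and the left end at (78,98)–(78,263). Crop b shows the grip block's top corners at (188,275), (215,262), (247,325) and (220,337), and the blank's corners at (62,345), (322,210), (348,262) and (92,400).

```bash
python3 - <<'E'
from h import *
c=load('top1.png')
A=lambda u,v,z:ray(c,(u+.5)/6-.5+185,(v+.5)/6-.5+205,z)
B=lambda u,v,z:ray(c,(u+.5)/5-.5+375,(v+.5)/5-.5+195,z)
print('knob',A(398,372,.064)); b1,b2=A(156,106,.065),A(156,242,.065);print('bar',b1,b2,(b1+b2)/2)
k=[A(518,85,.04),A(524,250,.04),A(78,98,.04),A(78,263,.074)]
for p in k:print('wall',p)
fr=A(518,85,.04);fl=A(180,98,.04);d=fl-fr;print('yaw far',np.arctan2(-d[0],d[1]))
d=A(180,255,.04)-A(524,250,.04) ;print('near',np.arctan2(-d[0],d[1]))
t=[A(p,q,.028) for p,q in((365,437),(453,437))];print('tongue',t)
g=[B(*p,.06) for p in((188,275),(215,262),(247,325),(220,337))];print('grip',np.mean(g,0),[np.linalg.norm(g[i]-g[i-1]) for i in range(4)])
q=[B(*p,.026) for p in((62,345),(322,210),(348,262),(92,400))];print('blank',np.mean(q,0),[np.linalg.norm(q[i]-q[i-1]) for i in range(4)])
for d in(q[0]-q[1],q[3]-q[2],g[0]-g[1],g[3]-g[2]):print(np.arctan2(-d[0],d[1]))
for n,p in(('cork',(328,120)),('sq',(440,150))):print(n,B(*p,.03))
for p in((180,187),(250,115),(375,55),(410,115)):print('corkc',B(*p,.031))
E
```

```text
knob [0.38369547 0.24742295 0.064     ]
bar [0.54893564 0.3933411  0.065     ] [0.46573432 0.39249344 0.065     ] [0.50733498 0.39291727 0.065     ]
wall [0.56117768 0.17662549 0.04      ]
wall [0.4584359  0.17394936 0.04      ]
wall [0.5599206  0.44758747 0.04      ]
wall [0.45303943 0.43666816 0.074     ]
yaw far 0.013713028810690971
near -0.011096075931786428
tongue [array([0.34757543, 0.27322369, 0.028     ]), array([0.34617567, 0.21962886, 0.028     ])]
grip [ 0.41198389 -0.35645832  0.06      ] [np.float64(0.050049302686816545), np.float64(0.022052017476869846), np.float64(0.05073914071123625), np.float64(0.02163949382233327)]
blank [ 0.41255864 -0.35603601  0.026     ] [np.float64(0.045676186347139235), np.float64(0.2201828209627508), np.float64(0.042850522973270036), np.float64(0.2178792455824944)]
0.44889949282441444
0.46208054132780496
0.41946291936121105
0.3875733611108994
cork [ 0.54762796 -0.45378737  0.03      ]
sq [ 0.52278309 -0.53587533  0.03      ]
corkc [ 0.49969134 -0.34015509  0.031     ]
corkc [ 0.55271691 -0.39546962  0.031     ]
corkc [ 0.59604625 -0.49201533  0.031     ]
corkc [ 0.5496763  -0.51504144  0.031     ]
```

Request:
drive_tool:
  moves:
    - [[0,0,-0.16],[0,0,-0.03],0.085]
    - [[0,0,-0.158],[0,0,-0.03],0.085]
    - [[0,0,0],[-0.022,-0.049,-0.005],0.085]
    - [[0,0,0],[-0.022,-0.049,-0.005],0.085]
    - [[0,0,0],[-0.022,-0.049,-0.005],0.085]
  grip_force: 40

```text
time: 0.72
eef_pos: [0.2771, 0.4926, 0.2858]
tcp_rot: [-0.0, 1.0, -0.0, -0.0]
contact_force: [0.8, -0.6, -0.7]
opening: 0.996
finger_force: 0.0
```

Request:
drive_tool:
  moves:
    - [[0,0,0],[-0.022,-0.049,0],0.085]
    - [[0,0,0],[-0.022,-0.049,0],0.085]
    - [[0,0,0],[-0.022,-0.049,0],0.06]
    - [[0,0,0],[-0.022,-0.049,0],0.05]
    - [[0,0,0],[-0.022,-0.049,0],0.05]

```text
time: 1.35
eef_pos: [0.3871, 0.2475, 0.2859]
tcp_rot: [-0.0, 1.0, -0.0, -0.0]
contact_force: [1.3, 0.3, 1.0]
opening: 0.587
finger_force: 0.0
```

Request:
drive_tool:
  moves:
    - [[0,0,0],[0,0,0],0.05]
    - [[0,0,0],[0,0,0],0.05]

```text
time: 1.6
eef_pos: [0.3868, 0.2493, 0.286]
tcp_rot: [0.0, 1.0, 0.0, -0.0]
contact_force: [0.5, 0.6, 0.7]
opening: 0.587
finger_force: 0.0
```

```bash
python3 - <<'E'
from h import *
c=snap('wrist','w1.png'); R=np.array(c['R']);print(c['fx'],-R.T@np.array(c['t']),R.round(2).tolist())
c=snap('top','t2.png')
s=ctrl.get_state();print(s['time'],s['eef_pos'],s['tcp_rot'])
E
```

```text
393.7796658924624 [0.30406659 0.25002195 0.44876519] [[0.0, 1.0, 0.0], [0.95, -0.0, 0.32], [0.32, 0.0, -0.95]]
1.7 [0.38640967 0.25005939 0.28610911] [-8.77956342e-04  9.99999568e-01  6.14054826e-05 -2.98255867e-04]
```

View pics/w1.png

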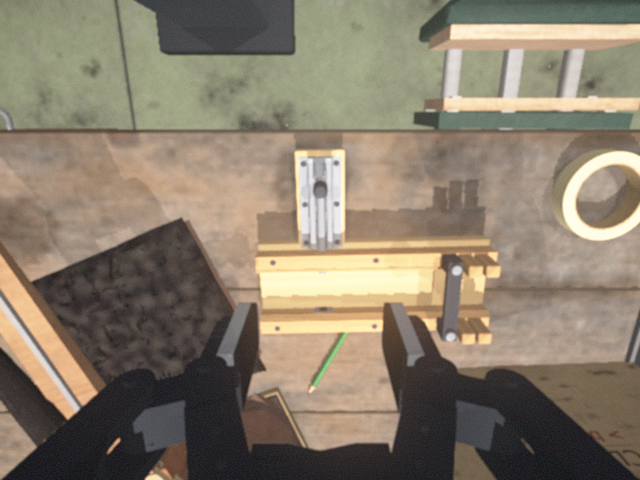

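The wrist view shows the knob top at (320,189), the tongue front corners at (296,151) and (344,151), the bar ends at (455,264) and (449,336), and the wall ends at about (257,271) and (260,318).

```bash
python3 - <<'E'
from h import *
c=load('w1.png');r=lambda u,v,z:ray(c,u,v,z).round(4)[:2]
print('knobtop',r(320,189,.064))
print('tongue',r(296,150,.028),r(344,150,.028),'bar',r(455,265,.065),r(449,336,.065))
print('wall right end: near out/in, far in/out',r(256,257,.04),r(257,271,.04),r(260,318,.04),r(260,333,.04))
# wall lines by edges along rows at several columns
g=cv2.cvtColor(c['image'],cv2.COLOR_RGB2GRAY).astype(int)
hsv=cv2.cvtColor(c['image'],cv2.COLOR_RGB2HSV)
for u in(270,285,350,365,405,425):
    d=np.diff(hsv[235:345,u].astype(int),axis=0); k=[(235+i,d[i].tolist()) for i in range(len(d)) if abs(d[i,2])>35]
    print(u,k)
E
```

```text
knobtop [0.3818 0.25  ]
tongue [0.3477 0.2249] [0.3478 0.2752] bar [0.4627 0.392 ] [0.5487 0.3947]
wall right end: near out/in, far in/out [0.4632 0.1788] [0.4801 0.179 ] [0.5401 0.1794] [0.5603 0.1784]
270 [(243, [0, 1, 38]), (255, [1, 4, 39]), (256, [4, -15, 36])]
285 [(255, [1, -2, 41])]
350 [(253, [-1, 4, 36]), (254, [4, -11, 37])]
365 [(253, [0, 2, 39])]
405 [(252, [1, 4, 36]), (253, [3, -12, 36])]
425 [(246, [0, 3, -42]), (252, [1, 6, 43]), (323, [1, -3, -50]), (324, [-1, -4, -38])]
```

Request:
drive_tool:
  moves:
    - [[0,0,0],[0.003,0,0.06],0.05]
    - [[0,0,0],[0.003,0,0.06],0.05]
    - [[0,0,0],[0,0,0.06],0.05]
    - [[0,0,0],[0,0,0.035],0.05]
    - [[0,0,0],[0,0,0.019],0.05]

```text
time: 2.33
eef_pos: [0.3786, 0.2499, 0.0496]
tcp_rot: [-0.001, 1.0, -0.001, -0.002]
contact_force: [0.3, -0.1, 0.3]
opening: 0.586
finger_force: 0.0
```

Request:
drive_tool:
  moves:
    - [[0,0,0],[0,0,0],0.03]
    - [[0,0,0],[0,0,0],0.01]
    - [[0,0,0],[0,0,0],0.0]
    - [[0,0,0],[0,0,0],0.0]
    - [[0,0,0],[0,0,0],0.0]

```text
time: 2.95
eef_pos: [0.3813, 0.2493, 0.0529]
tcp_rot: [-0.0, 1.0, 0.0, 0.0]
contact_force: [-0.3, -0.9, -0.5]
opening: 0.004
finger_force: 0.0
```

```bash
python3 - <<'E'
from h import *
c=snap('wrist','w2.png');s=ctrl.get_state();print(s['eef_pos'],s['finger_force'],s['contact_force'])
E
```

```text
[0.38119645 0.24925728 0.05269706] 0.0 [-0.13991684  0.16591567  0.24050142]
```

View pics/w2.png

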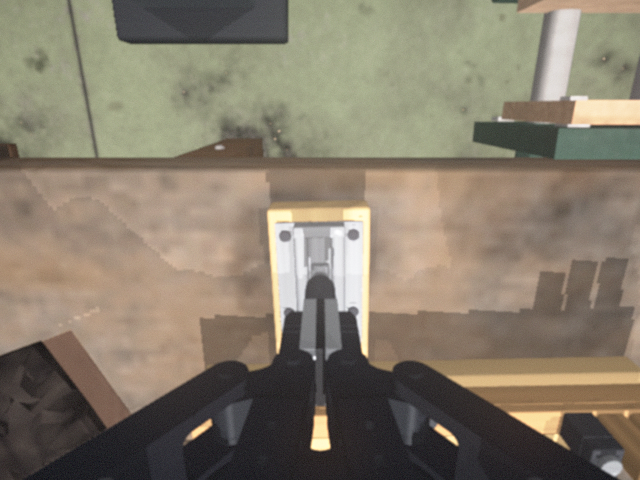

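The knob (dark, at about (320,285)) is just on the robot side of the shut fingers, so the jaws closed past it.

```bash
python3 - <<'E'
from h import *
c=load('w2.png');r=lambda u,v,z:ray(c,u,v,z).round(4)
print(r(320,274,.05),r(320,274,.064),r(320,285,.064),r(306,285,.064),r(334,285,.064),r(268,206,.028),r(370,206,.028))
print(proj(c,[.381-.011,.249,.035]),proj(c,[.381-.011,.249,.064]))
E
```

```text
[0.3715 0.2501 0.05  ] [0.3653 0.2501 0.064 ] [0.3703 0.2501 0.064 ] [0.3703 0.2441 0.064 ] [0.3703 0.256  0.064 ] [0.345  0.2246 0.028 ] [0.345  0.2745 0.028 ]
(np.float64(317.85516365589154), np.float64(258.9180693410434)) (np.float64(317.5139240896231), np.float64(284.2713514784823))
```

Request:
drive_tool:
  moves:
    - [[0,0,0],[0,0,0],0.05]
    - [[0,0,0],[0,0,0],0.05]
    - [[0,0,0],[0,0,0],0.05]
    - [[0,0,0],[0.009,0.001,0.001],0.05]
    - [[0,0,0],[0,0,0],0.04]

```text
time: 3.62
eef_pos: [0.3709, 0.2501, 0.0509]
tcp_rot: [-0.0, 1.0, -0.0, -0.001]
contact_force: [-0.6, -0.6, -0.5]
opening: 0.469
finger_force: 0.0
```

Request:
drive_tool:
  moves:
    - [[0,0,0],[0,0,0],0.02]
    - [[0,0,0],[0,0,0],0.005]
    - [[0,0,0],[0,0,0],0.0]
    - [[0,0,0],[0,0,0],0.0]
    - [[0,0,0],[0,0,0],0.0]

```text
time: 4.25
eef_pos: [0.372, 0.2502, 0.0513]
tcp_rot: [-0.0, 1.0, -0.0, 0.0]
contact_force: [-0.8, -0.5, -0.2]
opening: 0.001
finger_force: 0.0
```

Request:
drive_tool:
  moves:
    - [[0,0,0],[0,0,0],0.06]
    - [[0,0,0],[0,0,-0.03],0.06]
    - [[0,0,0],[0,0,-0.04],0.08]
    - [[0,0,0],[0,0,0],0.08]
    - [[0,0,0],[0,0,0],0.08]

```text
time: 4.88
eef_pos: [0.3716, 0.2501, 0.1208]
tcp_rot: [-0.0, 1.0, -0.0, -0.0]
contact_force: [-0.5, -0.1, 0.1]
opening: 0.935
finger_force: 0.0
```

```bash
python3 - <<'E'
from h import *
c=snap('wrist','w3.png');s=ctrl.get_state();print(s['eef_pos'])
a=load('w2.png')['image'][200:440,200:440];b=c['image'][200:440,200:440]
cv2.imwrite('pics/w3c.png',cv2.resize(np.hstack([a,b]),(800,400))[:,:,::-1])
E
```

```text
[0.37112398 0.24989588 0.12019309]
```

View pics/w3c.png

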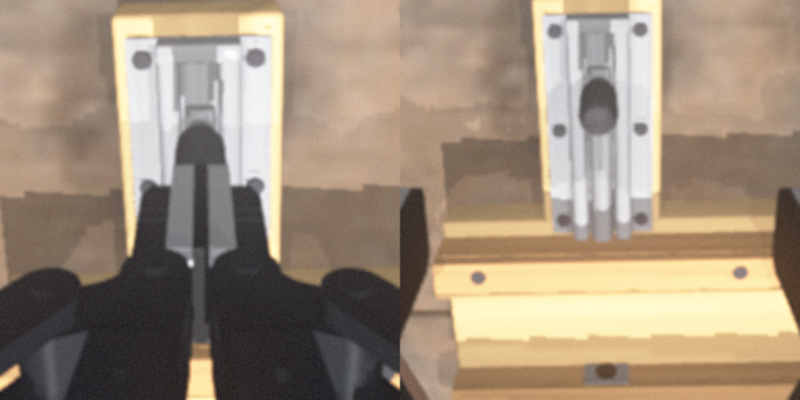

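The right half shows the knob with its grey top face at (598,120) in the crop, with the dark side facing the robot above it. That top face is what to measure.

```bash
python3 - <<'E'
from h import *
c=load('w3.png');r=lambda u,v,z:ray(c,u,v,z).round(4)
f=lambda x,y,z:r(200+(x-400)/1.667,200+y/1.667,z)
print('top',f(598,120,.064),'edges',f(580,115,.064),f(616,115,.064),f(598,135,.064),f(598,105,.064),'base near',f(598,80,.032))
print('tongue',f(535,12,.028),f(660,12,.028))
print('far socket',f(606,371,.04))
c=load('w2.png');g=lambda x,y,z:ray(c,200+x/1.667,200+y/1.667,z).round(4)
for z in(.036,.05,.064,.08,.1):print(z,g(202,165,z),g(200,125,z))
E
```

```text
top [0.3842 0.25   0.064 ] edges [0.3822 0.2435 0.064 ] [0.3822 0.2566 0.064 ] [0.3901 0.25   0.064 ] [0.3783 0.2501 0.064 ] base near [0.3803 0.2499 0.032 ]
tongue [0.3529 0.2247 0.028 ] [0.3529 0.2748 0.028 ]
far socket [0.5213 0.2536 0.04  ]
0.036 [0.3915 0.2507 0.036 ] [0.3782 0.25   0.036 ]
0.05 [0.3842 0.2506 0.05  ] [0.372 0.25  0.05 ]
0.064 [0.3769 0.2506 0.064 ] [0.3657 0.25   0.064 ]
0.08 [0.3686 0.2505 0.08  ] [0.3586 0.25   0.08  ]
0.1 [0.3582 0.2504 0.1   ] [0.3497 0.25   0.1   ]
```

Request:
drive_tool:
  moves:
    - [[0,0,0],[0.014,0,0],0.0]
    - [[0,0,0],[0.014,0,0],0.0]
    - [[0,0,0],[0,0,0],0.0]
    - [[0,0,0],[0,0,0],0.0]
    - [[0,0,0],[0,0,0.03],0.0]

```text
time: 5.55
eef_pos: [0.3467, 0.2513, 0.0937]
tcp_rot: [-0.0, 1.0, 0.001, 0.003]
contact_force: [-0.1, -1.1, -0.2]
opening: 0.002
finger_force: 0.0
```

Request:
drive_tool:
  moves:
    - [[0,0,0],[0,0,0.03],0.0]
    - [[0,0,0],[0,0,0.008],0.0]
    - [[0,0,0],[0,0,0],0.0]

```text
time: 5.92
eef_pos: [0.3441, 0.2502, 0.0534]
tcp_rot: [-0.0, 1.0, -0.0, -0.0]
contact_force: [-0.8, -0.4, 0.3]
opening: -0.001
finger_force: 0.0
```

```bash
python3 - <<'E'
from h import *
c=snap('wrist','w4.png');d=snap('top','t4.png');s=ctrl.get_state();print(s['eef_pos'],s['contact_force'])
a=c['image'][180:420,200:440];b=cv2.resize(d['image'][225:285,225:285],(400,400),interpolation=cv2.INTER_CUBIC)
cv2.imwrite('pics/w4c.png',np.hstack([cv2.resize(a,(400,400)),b])[:,:,::-1])
E
```

```text
[0.34505191 0.25063959 0.05451466] [-0.58274269 -0.09874139 -0.38899803]
```

View pics/w4c.png

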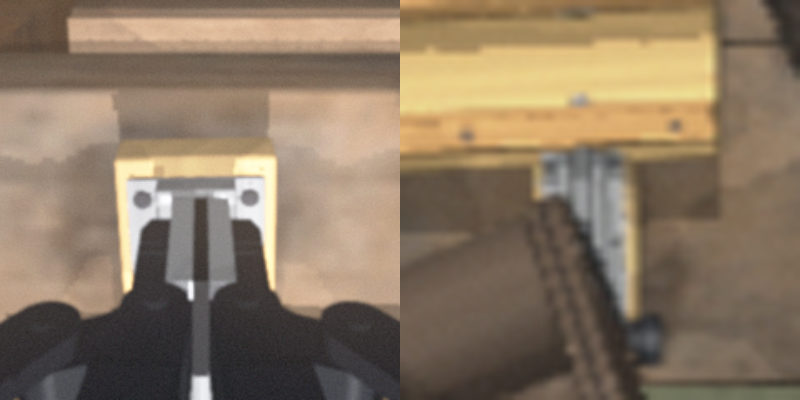

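Request:
drive_tool:
  moves:
    - [[0,0,0],[-0.01,0,0],0.0]
    - [[0,0,0],[-0.01,0,0],0.0]
    - [[0,0,0],[-0.01,0,0],0.0]
    - [[0,0,0],[0,0,0],0.0]

```text
time: 6.52
eef_pos: [0.3751, 0.2502, 0.0536]
tcp_rot: [0.0, 1.0, 0.0, 0.0]
contact_force: [-0.7, 0.8, 0.2]
opening: -0.005
finger_force: 0.0
```

```bash
python3 - <<'E'
from h import *
c=snap('wrist','w5.png');s=ctrl.get_state();print(s['eef_pos'],s['contact_force'])
p=load('w4.png')
for cc,x in((p,.345),(c,s['eef_pos'][0])):
    print([np.round(proj(cc,q),0).tolist() for q in([.374,.25,.064],[.382,.25,.064],[.346,.25,.028],[x-.011,.25,.036],[x+.011,.25,.036])])
# column profile at the centre: dark knob in front of fingertips?
g=cv2.cvtColor(c['image'],cv2.COLOR_RGB2GRAY);print(g[200:310:5,319].tolist());g=cv2.cvtColor(p['image'],cv2.COLOR_RGB2GRAY);print(g[200:310:5,319].tolist())
E
```

```text
[0.37438136 0.25015213 0.05332143] [-1.06068718 -0.48093154  0.17073121]
[[318.0, 366.0], [318.0, 380.0], [318.0, 277.0], [318.0, 262.0], [318.0, 302.0]]
[[318.0, 305.0], [318.0, 321.0], [318.0, 220.0], [318.0, 258.0], [318.0, 299.0]]
[127, 126, 117, 140, 196, 205, 209, 126, 182, 180, 177, 178, 182, 185, 182, 130, 175, 98, 84, 86, 78, 69]
[195, 164, 140, 102, 99, 108, 107, 139, 138, 133, 129, 131, 123, 138, 148, 203, 211, 182, 123, 185, 70, 68]
```

Request:
drive_tool:
  moves:
    - [[0,0,0],[0.015,0,0],0.0]
    - [[0,0,0],[0.014,0,0],0.0]
    - [[0,0,0],[0,0,0.005],0.0]
    - [[0,0,0],[0,0,0.004],0.0]
    - [[0,0,0],[0,0,0],0.0]

```text
time: 7.2
eef_pos: [0.3449, 0.2501, 0.044]
tcp_rot: [-0.0, 1.0, -0.0, -0.0]
contact_force: [0.4, -0.5, 0.4]
opening: -0.0
finger_force: 0.0
```

Request:
drive_tool:
  moves:
    - [[0,0,0],[0,0,0.002],0.0]
    - [[0,0,0],[0,0,0],0.0]

```text
time: 7.45
eef_pos: [0.3451, 0.2502, 0.0422]
tcp_rot: [0.0, 1.0, -0.0, -0.0]
contact_force: [-0.4, 0.5, 0.1]
opening: -0.002
finger_force: 0.0
```

Request:
drive_tool:
  moves:
    - [[0,0,0],[0,0,0.004],0.0]
    - [[0,0,0],[0,0,0],0.0]

```text
time: 7.7
eef_pos: [0.3447, 0.2501, 0.0379]
tcp_rot: [-0.0, 1.0, -0.0, -0.0]
contact_force: [-0.2, -1.1, 0.2]
opening: 0.001
finger_force: 0.0
```

Request:
drive_tool:
  moves:
    - [[0,0,0],[0,0,0.004],0.0]
    - [[0,0,0],[0,0,0],0.0]

```text
time: 7.95
eef_pos: [0.3446, 0.2501, 0.0339]
tcp_rot: [-0.0, 1.0, -0.0, -0.0]
contact_force: [-0.9, 0.4, -0.5]
opening: -0.002
finger_force: 0.0
```

```bash
python3 - <<'E'
from h import *
c=snap('wrist','w6.png');s=ctrl.get_state();print(s['eef_pos'],s['contact_force'])
g=cv2.cvtColor(c['image'],cv2.COLOR_RGB2GRAY)
for u in(270,310,319,328):print(u,g[200:310:5,u].tolist())
E
```

```text
[0.34478428 0.25015095 0.03409908] [ 0.26689701  0.28216686 -1.4945875 ]
270 [175, 188, 145, 145, 96, 103, 99, 105, 101, 133, 143, 140, 132, 122, 103, 102, 132, 142, 183, 240, 238, 239]
310 [194, 194, 165, 140, 94, 100, 101, 113, 107, 137, 143, 132, 131, 122, 120, 117, 143, 143, 206, 181, 136, 139]
319 [190, 189, 162, 139, 87, 101, 95, 112, 108, 137, 143, 137, 133, 130, 127, 134, 146, 146, 207, 210, 62, 63]
328 [195, 202, 165, 141, 90, 98, 102, 109, 109, 134, 137, 139, 134, 132, 133, 134, 147, 143, 203, 209, 136, 145]
```

View pics/w6.png

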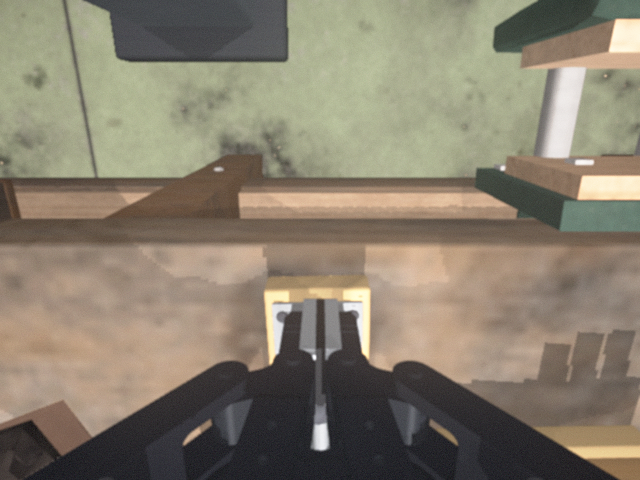

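The wrist view shows the shut fingertips at row 298, still clear above the tongue (front edge at rows 277–288). So the tips stand higher than the stated TCP implies. I'll find the real height by lowering in small steps to a light touch on the tongue.

Request:
drive_tool:
  moves:
    - [[0,0,0],[-0.004,0,0.004],0.0]
    - [[0,0,0],[0,0,0.004],0.0]
    - [[0,0,0],[0,0,0],0.0]

```text
time: 8.38
eef_pos: [0.3486, 0.25, 0.0258]
tcp_rot: [-0.0, 1.0, -0.0, -0.001]
contact_force: [-0.4, -0.1, 0.4]
opening: 0.0
finger_force: 0.0
```

Request:
drive_tool:
  moves:
    - [[0,0,0],[0,0,0.004],0.0]
    - [[0,0,0],[0,0,0],0.0]

```text
time: 8.62
eef_pos: [0.3486, 0.2501, 0.022]
tcp_rot: [-0.0, 1.0, -0.0, -0.0]
contact_force: [-0.4, 1.1, 0.5]
opening: 0.001
finger_force: 0.0
```

Request:
drive_tool:
  moves:
    - [[0,0,0],[0,0,0.003],0.0]
    - [[0,0,0],[0,0,0],0.0]

```text
time: 8.88
eef_pos: [0.3488, 0.2502, 0.0191]
tcp_rot: [-0.0, 1.0, -0.0, -0.0]
contact_force: [0.4, -0.1, 0.0]
opening: 0.0
finger_force: 0.0
```

Request:
drive_tool:
  moves:
    - [[0,0,0],[-0.01,0,0],0.0]
    - [[0,0,0],[-0.01,0,0],0.0]
    - [[0,0,0],[-0.01,0,0],0.0]
    - [[0,0,0],[-0.01,0,0],0.0]
    - [[0,0,0],[0,0,0],0.0]

```text
time: 9.5
eef_pos: [0.3903, 0.2501, 0.0194]
tcp_rot: [0.0, 1.0, -0.0, 0.001]
contact_force: [0.3, -0.2, -0.2]
opening: -0.002
finger_force: 0.0
```

```bash
python3 - <<'E'
from h import *
c=snap('wrist','w7.png');s=ctrl.get_state();print(s['eef_pos'],s['contact_force'])
g=cv2.cvtColor(c['image'],cv2.COLOR_RGB2GRAY)
for u in(310,319,328):print(u,g[150:310:5,u].tolist())
print(np.round(proj(c,[.346,.25,.028])))
for z in(.02,.03,.04,.05):print(z,ray(c,319,298,z).round(4),s['eef_pos'][0])
E
```

```text
[0.38984546 0.25007905 0.01936428] [ 0.34299967 -0.24624935  0.19492956]
310 [96, 94, 116, 134, 129, 124, 121, 123, 117, 109, 136, 142, 204, 203, 205, 121, 165, 173, 167, 174, 173, 177, 174, 173, 173, 178, 174, 170, 152, 146, 129, 132]
319 [90, 95, 111, 128, 130, 126, 124, 122, 122, 119, 127, 146, 196, 199, 200, 122, 169, 171, 173, 173, 170, 176, 175, 176, 174, 176, 172, 170, 162, 132, 71, 70]
328 [92, 101, 115, 131, 130, 131, 127, 130, 123, 121, 140, 138, 195, 196, 196, 122, 167, 177, 169, 152, 148, 151, 146, 148, 150, 148, 146, 148, 148, 145, 127, 135]
[318. 207.]
0.02 [0.3909 0.2504 0.02  ] 0.3898454598323733
0.03 [0.3857 0.2504 0.03  ] 0.3898454598323733
0.04 [0.3805 0.2505 0.04  ] 0.3898454598323733
0.05 [0.3754 0.2505 0.05  ] 0.3898454598323733
```

Request:
drive_tool:
  moves:
    - [[0,0,0],[-0.008,0,0],0.0]
    - [[0,0,0],[-0.008,0,0],0.0]
    - [[0,0,0],[-0.008,0,0],0.0]
    - [[0,0,0],[0,0,0],0.0]

```text
time: 10.05
eef_pos: [0.4142, 0.2502, 0.0195]
tcp_rot: [-0.0, 1.0, -0.0, 0.001]
contact_force: [-0.8, 0.2, 0.4]
opening: 0.001
finger_force: 0.0
```

Request:
drive_tool:
  moves:
    - [[0,0,0],[-0.005,0,0],0.0]
    - [[0,0,0],[0,0,0],0.0]

```text
time: 10.3
eef_pos: [0.4186, 0.2502, 0.0195]
tcp_rot: [-0.0, 1.0, 0.0, 0.001]
contact_force: [1.0, -0.7, 0.1]
opening: -0.001
finger_force: 0.1
```

Request:
drive_tool:
  moves:
    - [[0,0,0],[-0.004,0,0],0.0]
    - [[0,0,0],[0,0,0],0.0]

```text
time: 10.55
eef_pos: [0.4211, 0.2502, 0.0192]
tcp_rot: [-0.0, 1.0, -0.0, -0.001]
contact_force: [-4.6, -0.3, 3.8]
opening: 0.003
finger_force: 2.4
```

Request:
drive_tool:
  moves:
    - [[0,0,0],[-0.004,0,0],0.0]
    - [[0,0,0],[0,0,0],0.0]

```text
time: 10.8
eef_pos: [0.421, 0.2499, 0.0185]
tcp_rot: [0.0, 1.0, -0.001, -0.006]
contact_force: [-13.7, 1.0, 9.6]
opening: -0.001
finger_force: 7.3
```

Request:
drive_tool:
  moves:
    - [[0,0,0],[0.025,0,0],0.0]
    - [[0,0,0],[0.02,0,-0.04],0.0]
    - [[0,0,0],[0,0,-0.06],0.04]
    - [[0,0,0],[0,0,-0.06],0.085]
    - [[0,0,0],[0,0,0],0.085]

```text
time: 11.42
eef_pos: [0.3856, 0.2517, 0.1863]
tcp_rot: [-0.0, 1.0, 0.002, 0.008]
contact_force: [0.6, -0.6, 0.1]
opening: 0.636
finger_force: 0.0
```

```bash
python3 - <<'E'
from h import *
c=snap('wrist','w8.png');s=ctrl.get_state();print(s['eef_pos'],s['contact_force'])
cv2.imwrite('pics/w8c.png',cv2.resize(c['image'][100:400,160:560],(800,600))[:,:,::-1])
E
```

```text
[0.38361017 0.25092963 0.18279532] [-0.60976694 -0.4739371  -0.25182485]
```

View pics/w8c.png

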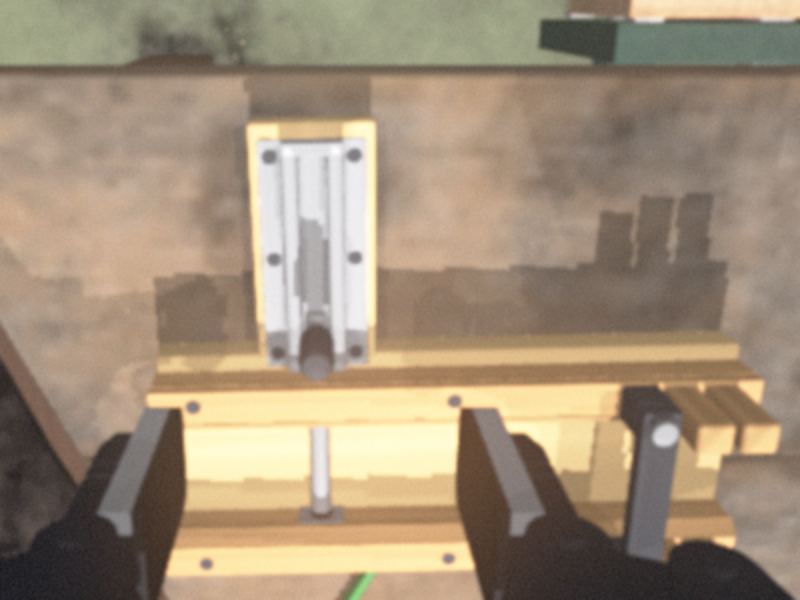

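The bolt rod now crosses the channel from the knob (318,355) into the far-wall socket (320,515), so it is fully home. Next is the carrier, going round the inner reach limit.

Request:
drive_tool:
  moves:
    - [[0,0,0],[-0.012,-0.05,-0.04],0.085]
    - [[0,0,0],[-0.012,-0.05,-0.03],0.085]
    - [[0,0,0],[-0.012,-0.05,0],0.085]
    - [[0,0,0],[-0.012,-0.05,0],0.085]
    - [[0,0,0],[-0.012,-0.05,0],0.085]

```text
time: 12.1
eef_pos: [0.4404, 0.0004, 0.246]
tcp_rot: [0.0, 1.0, -0.0, -0.001]
contact_force: [0.8, 0.5, 0.7]
opening: 0.992
finger_force: 0.0
```

Request:
drive_tool:
  moves:
    - [[0,0,0],[-0.012,-0.05,0],0.085]
    - [[0,0,0],[0.0075,-0.05,0],0.085]
    - [[0,0,0],[0.0075,-0.05,0],0.085]
    - [[0,0,0],[0.0075,-0.05,0],0.085]
    - [[0,0,0],[0.0075,-0.05,0],0.085]

```text
time: 12.72
eef_pos: [0.4217, -0.2494, 0.2456]
tcp_rot: [0.0, 1.0, 0.0, -0.001]
contact_force: [1.5, -0.0, -0.5]
opening: 0.998
finger_force: 0.0
```

Request:
drive_tool:
  moves:
    - [[0,0,0],[0.0075,-0.05,0],0.085]
    - [[0,0,0],[0.0075,-0.054,0],0.085]
    - [[0,0,-0.14],[0,0,0],0.085]
    - [[0,0,-0.14],[0,0,0],0.085]
    - [[0,0,-0.12],[0,0,0],0.085]

```text
time: 13.35
eef_pos: [0.4127, -0.3473, 0.2451]
tcp_rot: [-0.193, 0.981, -0.001, -0.005]
contact_force: [-0.4, -0.2, -0.6]
opening: 0.993
finger_force: 0.0
```

Request:
drive_tool:
  moves:
    - [[0,0,0],[0,0,0],0.085]
    - [[0,0,0],[0,0,0],0.085]

```text
time: 13.6
eef_pos: [0.4133, -0.3467, 0.2465]
tcp_rot: [-0.193, 0.981, -0.001, -0.004]
contact_force: [0.1, 0.3, -0.2]
opening: 0.998
finger_force: 0.0
```

```bash
python3 - <<'E'
from h import *
c=snap('wrist','w9.png');s=ctrl.get_state();print(s['time'],s['eef_pos'],s['tcp_rot'],s['qpos'].round(2))
E
```

```text
13.65 [ 0.41332923 -0.34682398  0.24680334] [-0.19293187  0.98120257 -0.00164797 -0.00401283] [-0.88 -0.04  1.87 -0.01  1.31 -2.84]
```

View pics/w9.png

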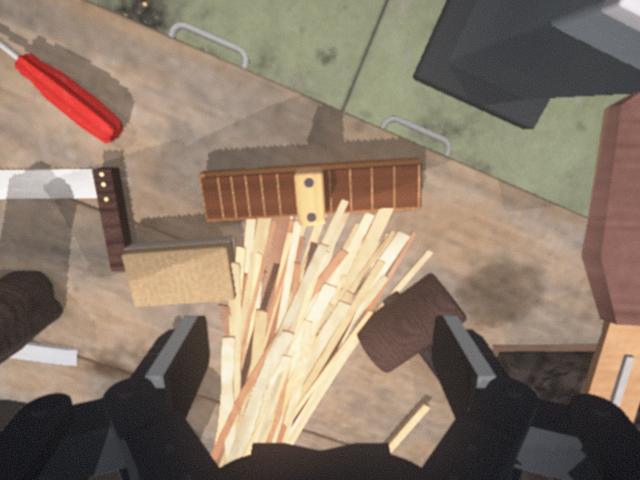

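The grip block is at (311,198), with its top corners at about (297,173), (322,172), (325,224) and (300,226), and the blank's corners at (202,172), (420,160), (421,207) and (207,221). Joint 6 stands at its limit, so I'll take the half-turn grasp.

```bash
python3 - <<'E'
from h import *
c=load('w9.png')
q=[ray(c,*p,.026) for p in((202,172),(420,160),(421,207),(207,221))]
g=[ray(c,*p,.060) for p in((297,172),(322,171),(325,225),(300,227))]
print('blank',np.mean(q,0),[np.linalg.norm(q[i]-q[i-1]).round(4) for i in range(4)]);print('grip',np.mean(g,0),[np.linalg.norm(g[i]-g[i-1]).round(4) for i in range(4)])
for a,b in((q[0],q[1]),(q[3],q[2]),(g[0],g[1]),(g[3],g[2])):
    d=b-a;print(np.arctan2(-d[0],d[1]))
for p in((128,250),(233,240),(234,298),(133,306)):print('cork',ray(c,*p,.031))
E
```

```text
blank [ 0.41135785 -0.35563405  0.026     ] [np.float64(0.0494), np.float64(0.2113), np.float64(0.0466), np.float64(0.2157)]
grip [ 0.41268109 -0.35521603  0.06      ] [np.float64(0.0508), np.float64(0.0222), np.float64(0.0498), np.float64(0.0232)]
0.44315835296547257
0.45611027463163284
0.4284608960440917
0.4718925395267042
cork [ 0.53884485 -0.50705841  0.031     ]
cork [ 0.48785511 -0.41103692  0.031     ]
cork [ 0.54942525 -0.38954869  0.031     ]
cork [ 0.599618   -0.48690495  0.031     ]
```

Request:
drive_tool:
  moves:
    - [[0,0,0.18],[0,0,0],0.085]
    - [[0,0,0.18],[0,0,0],0.085]
    - [[0,0,0.18],[0,0,0],0.085]
    - [[0,0,0.18],[0,0,0],0.085]
    - [[0,0,0.18],[0,0,0],0.085]

```text
time: 14.28
eef_pos: [0.4134, -0.3469, 0.2475]
tcp_rot: [0.256, 0.967, -0.003, -0.002]
contact_force: [0.1, 0.4, -1.1]
opening: 0.993
finger_force: 0.0
```

Request:
drive_tool:
  moves:
    - [[0,0,0.18],[0,0,0],0.085]
    - [[0,0,0.18],[0,0,0],0.085]
    - [[0,0,0.18],[0,0,0],0.085]
    - [[0,0,0.18],[0,0,0],0.085]
    - [[0,0,0.18],[0,0,0],0.085]

```text
time: 14.9
eef_pos: [0.4134, -0.347, 0.2475]
tcp_rot: [0.651, 0.759, -0.004, -0.001]
contact_force: [0.3, 0.5, 0.6]
opening: 0.999
finger_force: 0.0
```

Request:
drive_tool:
  moves:
    - [[0,0,0.18],[0,0,0],0.085]
    - [[0,0,0.18],[0,0,0],0.085]
    - [[0,0,0.18],[0,0,0],0.085]
    - [[0,0,0.18],[0,0,0],0.085]
    - [[0,0,0.18],[0,0,0],0.085]

```text
time: 15.52
eef_pos: [0.4134, -0.3469, 0.2475]
tcp_rot: [0.916, 0.4, -0.004, 0.001]
contact_force: [-0.5, -1.2, 0.7]
opening: 0.995
finger_force: 0.0
```

Request:
drive_tool:
  moves:
    - [[0,0,0.18],[0,0,0],0.085]
    - [[0,0,0.18],[0,0,0],0.085]
    - [[0,0,0],[0,0,0],0.085]
    - [[0,0,0],[0,0,0],0.085]

```text
time: 16.02
eef_pos: [0.4135, -0.3468, 0.2475]
tcp_rot: [0.972, 0.234, -0.004, 0.002]
contact_force: [-0.1, 0.3, 0.6]
opening: 0.994
finger_force: 0.0
```

Request:
drive_tool:
  moves:
    - [[0,0,0.02],[-0.0055,0.0075,0.04],0.07]
    - [[0,0,0],[0,0,0.05],0.06]
    - [[0,0,0],[0,0,0.05],0.06]
    - [[0,0,0],[0,0,0.04],0.06]
    - [[0,0,0],[0,0,0],0.06]

```text
time: 16.65
eef_pos: [0.4089, -0.3545, 0.064]
tcp_rot: [0.975, 0.224, -0.006, -0.002]
contact_force: [-0.3, 0.3, 0.1]
opening: 0.705
finger_force: 0.0
```

```bash
python3 - <<'E'
from h import *
c=snap('wrist','w10.png');s=ctrl.get_state();print(s['time'],s['eef_pos'],s['tcp_rot'],s['contact_force'])
E
```

```text
16.7 [ 0.41038614 -0.35629883  0.0668439 ] [ 9.74677550e-01  2.23572012e-01 -4.34366713e-03  6.01320605e-04] [ 0.99998843 -0.11423677 -0.02591974]
```

View pics/w10.png

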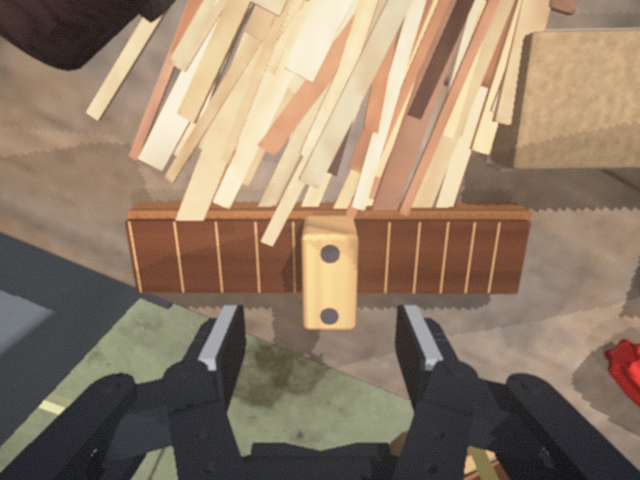

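The close view shows the block's top face spanning columns 303–357 with its screws at (330,254) and (329,316), square to the jaws. The pad tips are at (239,305) and (398,305), so the block sits slightly right of centre. I've now used up my picture allowance, so from here I work from numbers only.

```bash
python3 - <<'E'
from h import *
from scipy.spatial.transform import Rotation as Ro
c=load('w10.png');s=ctrl.get_state();R=Ro.from_quat(s['tcp_rot']).as_matrix();p=s['eef_pos']
for n,u,v,z in(('hole',330,254,.06),('hole',329,316,.06),('blankL',129,222,.026),('blankR',530,222,.026),('bl',140,292,.026),('br',519,292,.026)):
    X=ray(c,u,v,z);print(n,X.round(4),(R.T@(X-p)).round(4))
# where the tip ray goes in the tool frame
C=-np.array(c['R']).T@np.array(c['t']);d=np.array(c['R']).T@np.array([(239-c['cx'])/c['fx'],(305-c['cy'])/c['fy'],1])
for k in(.14,.16,.18,.2,.22):print((R.T@(C+k*d-p)).round(4))
E
```

```text
hole [ 0.4276 -0.3495  0.06  ] [0.0185 0.0014 0.0067]
hole [ 0.3988 -0.3632  0.06  ] [-0.0134  0.0012  0.007 ]
blankL [ 0.3854 -0.2518  0.026 ] [ 0.0234 -0.1049  0.0407]
blankR [ 0.4784 -0.4428  0.026 ] [0.0239 0.1075 0.0406]
bl [ 0.3481 -0.2695  0.026 ] [-0.0179 -0.1052  0.0411]
br [ 0.4419 -0.4616  0.026 ] [-0.0172  0.1086  0.0409]
[ 0.015  -0.0317 -0.0349]
[ 0.0054 -0.0359 -0.0171]
[-0.0042 -0.0401  0.0007]
[-0.0138 -0.0443  0.0186]
[-0.0235 -0.0486  0.0364]
```

Request:
drive_tool:
  moves:
    - [[0,0,0],[0.0025,0.0013,0.03],0.06]
    - [[0,0,0],[0,0,0.018],0.06]
    - [[0,0,0],[0,0,0.006],0.06]
    - [[0,0,0],[0,0,0],0.06]

```text
time: 17.2
eef_pos: [0.4137, -0.3576, 0.0142]
tcp_rot: [0.975, 0.223, -0.004, 0.002]
contact_force: [-0.9, 0.7, -1.2]
opening: 0.704
finger_force: 0.0
```

Request:
drive_tool:
  moves:
    - [[0,0,0],[0,0,0.004],0.06]
    - [[0,0,0],[0,0,0],0.04]
    - [[0,0,0],[0,0,0],0.02]
    - [[0,0,0],[0,0,0],0.015]
    - [[0,0,0],[0,0,0],0.015]
  grip_force: 60

```text
time: 17.82
eef_pos: [0.4136, -0.3576, 0.0102]
tcp_rot: [0.975, 0.223, -0.004, 0.002]
contact_force: [-0.4, 0.9, 3.0]
opening: 0.296
finger_force: 61.0
```

Gripped at about 25 mm with 61 N. Now lift, turn to the box's yaw, and carry it over.

Request:
drive_tool:
  moves:
    - [[0,0,0],[0,0,-0.02],0.01]
    - [[0,0,0],[0,0,-0.045],0.01]
    - [[0,0,0],[0,0,-0.045],0.01]
    - [[0,0,0],[0,0,-0.045],0.01]
    - [[0,0,0.1],[0,0,-0.035],0.01]

```text
time: 18.45
eef_pos: [0.4143, -0.3559, 0.2002]
tcp_rot: [0.985, 0.173, -0.004, 0.002]
contact_force: [0.1, 0.4, -4.0]
opening: 0.293
finger_force: 60.2
```

Request:
drive_tool:
  moves:
    - [[0,0,0.12],[0,0,0],0.01]
    - [[0,0,0.12],[0,0,0],0.01]
    - [[0,0,0.088],[0,0,0],0.01]
    - [[0,0,0],[0.004,-0.02,0],0.01]
    - [[0,0,0],[0.0068,-0.0392,0],0.01]

```text
time: 19.08
eef_pos: [0.4236, -0.2957, 0.198]
tcp_rot: [1.0, 0.011, -0.004, 0.002]
contact_force: [0.3, -0.5, -4.3]
opening: 0.297
finger_force: 60.1
```

Request:
drive_tool:
  moves:
    - [[0,0,0],[0.0068,-0.0392,0],0.01]
    - [[0,0,0],[0.0068,-0.0392,0],0.01]
    - [[0,0,0],[0.0068,-0.0392,0],0.01]
    - [[0,0,0],[0.0068,-0.0392,0],0.01]
    - [[0,0,0],[0.0068,-0.0392,0],0.01]

```text
time: 19.7
eef_pos: [0.4529, -0.0975, 0.1969]
tcp_rot: [1.0, 0.012, -0.004, 0.002]
contact_force: [-0.2, -0.4, -4.2]
opening: 0.296
finger_force: 60.1
```

Request:
drive_tool:
  moves:
    - [[0,0,0],[0.0068,-0.0392,0],0.01]
    - [[0,0,0],[0.0068,-0.0392,0],0.01]
    - [[0,0,0],[0.0068,-0.0392,0],0.01]
    - [[0,0,0],[0.0068,-0.0392,0],0.01]
    - [[0,0,0],[0.0068,-0.0392,0],0.01]

```text
time: 20.32
eef_pos: [0.4821, 0.0987, 0.1957]
tcp_rot: [1.0, 0.012, -0.004, 0.002]
contact_force: [0.5, 0.2, -2.9]
opening: 0.293
finger_force: 60.1
```

Request:
drive_tool:
  moves:
    - [[0,0,0],[0.0068,-0.0392,0],0.01]
    - [[0,0,0],[0.0068,-0.0392,0],0.01]
    - [[0,0,0],[0.003,-0.02,0],0.01]
    - [[0,0,0],[0,0,0],0.01]
    - [[0,0,0],[0,0,0],0.01]

```text
time: 20.95
eef_pos: [0.4974, 0.1946, 0.1957]
tcp_rot: [1.0, 0.011, -0.004, 0.003]
contact_force: [0.2, 0.1, -4.0]
opening: 0.293
finger_force: 60.2
```

```bash
python3 - <<'E'
from h import *
c=snap('wrist','w11.png');snap('top','t11.png');s=ctrl.get_state();print(s['time'],s['eef_pos'],s['tcp_rot'],s['contact_force'],s['opening'],s['qpos'].round(2))
# tile-wise: print projections of expected box features and whether visible
C=np.array([.508,.313]);a=.022
def W(x,y,z): return [C[0]+np.cos(a)*x-np.sin(a)*y,C[1]+np.sin(a)*x+np.cos(a)*y,z]
for n,q in dict(seat=(0,0,.018),FRc=(.056,-.135,.04),FRin=(.033,-.135,.04),NRc=(-.056,-.135,.04),NRin=(-.033,-.135,.04),barF=(.043,.081,.065),barN=(-.043,.081,.065),FL=(.056,.06,.04),FLin=(.033,.06,.04)).items(): print(n,np.round(proj(c,W(*q))),np.round(proj(load('t11.png'),W(*q))))
E
```

```text
21.05 [0.49778148 0.19426277 0.19601947] [ 0.99993568  0.01041562 -0.00343425  0.00288952] [ 0.072027   -0.44812319 -4.08085122] 0.29246684100493725 [ 0.18 -0.01  1.93 -0.    1.22  1.74]
seat [184. 188.] [235. 235.]
FRc [342. 122.] [270. 217.]
FRin [341. 152.] [270. 223.]
NRc [339. 256.] [271. 247.]
NRin [340. 231.] [271. 241.]
barF [ 44. 142.] [210. 222.]
barN [ 69. 253.] [210. 246.]
FL [ 89. 122.] [217. 220.]
FLin [ 95. 152.] [218. 226.]
```

```bash
python3 - <<'E'
from h import *
c=load('w11.png');im=cv2.GaussianBlur(c['image'],(3,3),0).astype(int);hsv=cv2.cvtColor(im.astype(np.uint8),cv2.COLOR_RGB2HSV).astype(int)
for u in(110,150,200,250,300,330):print('col',u,[(v,*im[v,u]) for v in range(104,240,4)])
for v in(135,170,185,200):print('row',v,[(u,*im[v,u]) for u in list(range(20,90,4))+list(range(325,360,3))])
E
```

```text
col 110 [(104, np.int64(161), np.int64(141), np.int64(122)), (108, np.int64(163), np.int64(142), np.int64(121)), (112, np.int64(150), np.int64(128), np.int64(109)), (116, np.int64(146), np.int64(124), np.int64(107)), (120, np.int64(236), np.int64(209), np.int64(154)), (124, np.int64(239), np.int64(213), np.int64(156)), (128, np.int64(233), np.int64(200), np.int64(145)), (132, np.int64(253), np.int64(229), np.int64(166)), (136, np.int64(252), np.int64(227), np.int64(163)), (140, np.int64(251), np.int64(224), np.int64(160)), (144, np.int64(251), np.int64(223), np.int64(160)), (148, np.int64(251), np.int64(222), np.int64(159)), (152, np.int64(188), np.int64(146), np.int64(104)), (156, np.int64(163), np.int64(128), np.int64(92)), (160, np.int64(157), np.int64(131), np.int64(96)), (164, np.int64(157), np.int64(131), np.int64(97)), (168, np.int64(158), np.int64(132), np.int64(97)), (172, np.int64(158), np.int64(131), np.int64(97)), (176, np.int64(189), np.int64(158), np.int64(115)), (180, np.int64(236), np.int64(209), np.int64(151)), (184, np.int64(237), np.int64(210), np.int64(152)), (188
[... 14987 characters left out ...]
t64(197), np.int64(144)), (88, np.int64(227), np.int64(196), np.int64(143)), (325, np.int64(254), np.int64(246), np.int64(197)), (328, np.int64(254), np.int64(245), np.int64(195)), (331, np.int64(254), np.int64(245), np.int64(195)), (334, np.int64(254), np.int64(245), np.int64(196)), (337, np.int64(252), np.int64(235), np.int64(179)), (340, np.int64(195), np.int64(162), np.int64(131)), (343, np.int64(186), np.int64(156), np.int64(132)), (346, np.int64(195), np.int64(165), np.int64(139)), (349, np.int64(198), np.int64(167), np.int64(142)), (352, np.int64(196), np.int64(168), np.int64(142)), (355, np.int64(193), np.int64(164), np.int64(140)), (358, np.int64(191), np.int64(163), np.int64(140))]
```

```bash
cat > m.py <<'E'
from h import *
def edge(p,lo,hi):
    d=np.abs(np.diff(p.astype(float)[lo:hi]));return lo+.5+(d*np.arange(len(d))).sum()/d.sum()
E
python3 - <<'E'
from m import *
from scipy.spatial.transform import Rotation as Ro
c=load('w11.png');g=cv2.cvtColor(c['image'],cv2.COLOR_RGB2GRAY)
def line(lo,hi,z,cols):
    P=np.array([ray(c,u,edge(g[:,u],lo,hi),z) for u in cols]);k=np.polyfit(P[:,1],P[:,0],1);return k,P[:,0].std()
cols=[x for x in range(110,336,6) if abs(x-250)>14]
for n,lo,hi,z in(('far out',126,133,.04),('far bev',148,154,.04),('near bev',218,224,.04),('near out',232,239,.04),('near floor',212,219,.018)):
    k,sd=line(lo,hi,z,cols);print(n,'yaw',-k[0],'x@y=.253',np.polyval(k,.253),'x@.313',np.polyval(k,.313))
for v in(180,190,200,210):
    r=g[v].astype(int);b=c['image'][v,:,2].astype(int);m=(c['image'][v,:,0].astype(int)-b)<28
    w=np.where(m[235:265])[0]+235;print(v,w.min(),w.max(),ray(c,(w.min()+w.max())/2,v,.024).round(4),np.ptp(w))
for v in(170,185,200):print('bar R',ray(c,edge(g[v],64,78),v,.057).round(4),'bar L',ray(c,edge(g[v],38,52),v,.065).round(4),'end',ray(c,edge(g[v],336,343),v,.018).round(4))
s=ctrl.get_state();print(s['eef_pos'],Ro.from_quat(s['tcp_rot']).as_matrix().round(4))
# carrier in hand: dark board pixels
for v in range(250,400,10): print(v,[tuple(int(q) for q in c['image'][v,u]) for u in(150,320,480)])
E
```

```text
far out yaw 0.022761881416811836 x@y=.253 0.560006461683187 x@.313 0.5586407487981784
far bev yaw 0.02246462235616547 x@y=.253 0.5433848737282176 x@.313 0.5420369963868477
near bev yaw 0.02572345879739265 x@y=.253 0.48575815212828305 x@.313 0.48421474460043945
near out yaw 0.019459800262552084 x@y=.253 0.47193461724228597 x@.313 0.4707670292265328
near floor yaw 0.02018654590505028 x@y=.253 0.48393710763793524 x@.313 0.4827259148836322
180 248 256 [0.5171 0.2527 0.024 ] 8
190 249 257 [0.5085 0.2522 0.024 ] 8
200 249 257 [0.4997 0.2525 0.024 ] 8
210 250 258 [0.4908 0.2519 0.024 ] 8
bar R [0.5282 0.3866 0.057 ] bar L [0.5292 0.4004 0.065 ] end [0.5262 0.1786 0.018 ]
bar R [0.5166 0.3878 0.057 ] bar L [0.518  0.4019 0.065 ] end [0.5132 0.1782 0.018 ]
bar R [0.5048 0.388  0.057 ] bar L [0.5065 0.4013 0.065 ] end [0.4998 0.178  0.018 ]
[0.49778148 0.19426277 0.19601947] [[ 0.9998  0.0208 -0.0068]
 [ 0.0208 -0.9998 -0.0059]
 [-0.0069  0.0057 -1.    ]]
250 [(163, 111, 75), (172, 121, 79), (149, 102, 66)]
260 [(171, 114, 73), (218, 163, 115), (157, 107, 67)]
270 [(127, 80, 53), (233, 187, 132), (116, 66, 47)]
280 [(132, 83, 53), (215, 168, 119), (113, 70, 49)]
290 [(133, 83, 59), (228, 185, 131), (128, 81, 58)]
300 [(131, 81, 61), (253, 229, 168), (127, 78, 54)]
310 [(116, 73, 50), (169, 136, 110), (121, 75, 50)]
320 [(124, 78, 57), (112, 102, 97), (121, 75, 56)]
330 [(121, 73, 50), (115, 101, 97), (108, 66, 48)]
340 [(127, 80, 54), (245, 210, 150), (104, 64, 46)]
350 [(125, 77, 60), (244, 207, 145), (116, 72, 51)]
360 [(141, 123, 109), (244, 207, 148), (141, 137, 116)]
370 [(223, 216, 213), (245, 209, 149), (140, 135, 109)]
380 [(152, 126, 110), (244, 206, 145), (54, 49, 56)]
390 [(61, 55, 61), (255, 234, 171), (49, 48, 55)]
```

```bash
python3 - <<'E'
from m import *
from scipy.spatial.transform import Rotation as Ro
c=load('w11.png');g=cv2.cvtColor(c['image'],cv2.COLOR_RGB2GRAY);s=ctrl.get_state();R=Ro.from_quat(s['tcp_rot']).as_matrix();p=s['eef_pos']
for u in(60,150,220,420,480,560):
    a,b=edge(g[:,u],258,272),edge(g[:,u],346,366)
    A=R.T@(ray(c,u,a,p[2]+.016)-p);B=R.T@(ray(c,u,b,p[2]+.016)-p);print(u,round(a,1),round(b,1),A.round(4)[:2],B.round(4)[:2])
    print([int(x) for x in g[240:275:3,u]],[int(x) for x in g[340:370:3,u]])
r=c['image'][375].astype(int);print([(u,*[int(t) for t in r[u]]) for u in range(270,380,6)])
E
```

```text
60 263.2 357.4 [ 0.0224 -0.1048] [-0.022  -0.1143]
[108, 101, 167, 188, 136, 145, 153, 137, 65, 81, 87, 100] [136, 139, 104, 109, 113, 118, 167, 170, 213, 226]
150 262.9 358.6 [ 0.0224 -0.069 ] [-0.0227 -0.0753]
[134, 129, 122, 117, 147, 148, 144, 117, 71, 94, 91, 93] [91, 90, 88, 91, 86, 95, 98, 150, 210, 215]
220 263.2 354.4 [ 0.0223 -0.0411] [-0.0206 -0.0446]
[139, 138, 126, 123, 151, 151, 152, 127, 85, 99, 95, 98] [87, 89, 92, 89, 85, 148, 151, 154, 158, 147]
420 263.5 353.4 [0.0221 0.0389] [-0.0204  0.0425]
[114, 115, 112, 114, 134, 135, 122, 111, 73, 81, 86, 83] [93, 91, 95, 92, 93, 83, 79, 81, 80, 77]
480 263.1 354.3 [0.0222 0.0631] [-0.021   0.0689]
[108, 110, 110, 111, 135, 129, 131, 102, 69, 92, 79, 84] [74, 85, 85, 83, 80, 138, 141, 137, 134, 138]
560 262.6 355.1 [0.0223 0.0953] [-0.0215  0.1041]
[120, 114, 105, 112, 134, 130, 121, 103, 77, 91, 87, 83] [77, 84, 85, 86, 82, 101, 95, 104, 108, 123]
[(270, 77, 63, 63), (276, 75, 58, 50), (282, 73, 55, 42), (288, 242, 203, 144), (294, 248, 218, 157), (300, 246, 210, 151), (306, 235, 190, 134), (312, 243, 206, 147), (318, 245, 207, 146), (324, 241, 204, 144), (330, 239, 198, 140), (336, 238, 196, 140), (342, 239, 198, 142), (348, 234, 190, 135), (354, 222, 171, 123), (360, 83, 66, 61), (366, 73, 54, 47), (372, 80, 65, 63), (378, 67, 58, 59)]
```

Request:
drive_tool:
  moves:
    - [[0,0,-0.002],[0.0065,-0.035,0],0.01]
    - [[0,0,0],[0.0066,-0.0345,0],0.01]
    - [[0,0,0],[0,-0.009,0],0.01]
    - [[0,0,0],[0,0,0.03],0.01]
    - [[0,0,0],[0,0,0.045],0.01]

```text
time: 21.68
eef_pos: [0.5106, 0.2731, 0.1221]
tcp_rot: [1.0, 0.012, -0.001, 0.002]
contact_force: [0.7, 0.7, -3.6]
opening: 0.294
finger_force: 60.9
```

Request:
drive_tool:
  moves:
    - [[0,0,0],[0,0,0.04],0.01]
    - [[0,0,0],[0,0,0.015],0.01]
    - [[0,0,0],[0,0,0],0.01]
    - [[0,0,0],[0,0,0],0.01]

```text
time: 22.18
eef_pos: [0.5102, 0.2736, 0.068]
tcp_rot: [1.0, 0.012, -0.001, 0.002]
contact_force: [0.4, -0.2, -4.5]
opening: 0.298
finger_force: 60.6
```

```bash
python3 - <<'E'
from m import *
from scipy.spatial.transform import Rotation as Ro
c=snap('wrist','w12.png');s=ctrl.get_state();print(s['time'],s['eef_pos'],Ro.from_quat(s['tcp_rot']).as_matrix().round(4).tolist(),s['contact_force'])
g=cv2.cvtColor(c['image'],cv2.COLOR_RGB2GRAY)
C=np.array([.509,.313]);a=.0225
for y in(-.12,-.1,0,.05):
    P=[C[0]+np.cos(a)*.033-np.sin(a)*y,C[1]+np.sin(a)*.033+np.cos(a)*y,.04];q=np.array(C)+[0,0];u,v=proj(c,P);u=int(u);v=int(v);print(u,v,[int(t) for t in g[max(v-12,0):v+16:2,min(max(u,0),639)]])
E
```

```text
22.225 [0.51028869 0.27373263 0.06821075] [[0.9997, 0.0236, -0.0022], [0.0236, -0.9997, -0.004], [-0.0023, 0.004, -1.0]] [-0.11205609  0.05309725 -3.49580283]
482 210 [207, 201, 204, 206, 205, 201, 177, 131, 112, 112, 113, 145, 152, 150]
442 210 [210, 201, 205, 208, 207, 194, 182, 133, 115, 108, 119, 147, 151, 150]
242 210 [117, 180, 222, 222, 222, 224, 191, 133, 121, 127, 123, 142, 145, 144]
141 210 [226, 225, 226, 226, 225, 222, 199, 125, 114, 112, 116, 134, 138, 137]
```

Request:
drive_tool:
  moves:
    - [[0,0,0],[-0.0008,0.005,0.01],0.01]
    - [[0,0,0],[0,0,0.008],0.01]
    - [[0,0,0],[0,0,0.007],0.01]
    - [[0,0,0],[0,0,0.004],0.01]
    - [[0,0,0],[0,0,0],0.01]

```text
time: 22.85
eef_pos: [0.5077, 0.2681, 0.0362]
tcp_rot: [1.0, 0.012, -0.003, 0.003]
contact_force: [1.8, -0.2, -4.3]
opening: 0.295
finger_force: 60.6
```

Request:
drive_tool:
  moves:
    - [[0,0,0],[0,0,0.002],0.01]
    - [[0,0,0],[0,0,0],0.01]

```text
time: 23.1
eef_pos: [0.5078, 0.2683, 0.0351]
tcp_rot: [1.0, 0.012, -0.003, 0.003]
contact_force: [1.0, -0.3, -1.8]
opening: 0.29
finger_force: 60.9
```

Request:
drive_tool:
  moves:
    - [[0,0,0],[0,0,0.002],0.01]
    - [[0,0,0],[0,0,0],0.01]

```text
time: 23.35
eef_pos: [0.5079, 0.2684, 0.0349]
tcp_rot: [1.0, 0.012, -0.003, 0.003]
contact_force: [-3.2, -1.9, 8.1]
opening: 0.295
finger_force: 62.3
```

Contact came at eef z 0.035, so the underside is at 0.025, which is exactly the bolt's top. Easing off a little and sliding left under the bar.

Request:
drive_tool:
  moves:
    - [[0,0,0],[0.0005,-0.002,-0.0012],0.01]
    - [[0,0,0],[0,-0.009,0],0.01]
    - [[0,0,0],[0,-0.01,0],0.01]
    - [[0,0,0],[0,-0.01,0],0.01]
    - [[0,0,0],[0,0,0],0.01]

```text
time: 23.98
eef_pos: [0.5081, 0.3004, 0.0347]
tcp_rot: [1.0, 0.013, -0.002, 0.002]
contact_force: [-0.1, -1.0, 6.2]
opening: 0.292
finger_force: 61.9
```

Request:
drive_tool:
  moves:
    - [[0,0,0],[0,-0.006,0],0.01]
    - [[0,0,0],[0,-0.003,0.001],0.01]
    - [[0,0,0],[0,0,0],0.01]

```text
time: 24.35
eef_pos: [0.5068, 0.3095, 0.0318]
tcp_rot: [1.0, 0.012, -0.003, 0.001]
contact_force: [1.4, 3.1, -2.9]
opening: 0.291
finger_force: 60.9
```

Request:
drive_tool:
  moves:
    - [[0,0,0],[0,0,0.003],0.01]
    - [[0,0,0],[0,0,0],0.01]

```text
time: 24.6
eef_pos: [0.5068, 0.3098, 0.0292]
tcp_rot: [1.0, 0.011, -0.003, 0.001]
contact_force: [0.4, 7.1, -2.9]
opening: 0.294
finger_force: 60.8
```

Request:
drive_tool:
  moves:
    - [[0,0,0],[0.0005,-0.0015,0],0.01]
    - [[0,0,0],[0,0,0.003],0.01]
    - [[0,0,0],[0,0,0],0.01]

```text
time: 24.98
eef_pos: [0.5071, 0.3099, 0.0282]
tcp_rot: [1.0, 0.012, -0.004, 0.002]
contact_force: [-4.8, -0.5, 8.2]
opening: 0.296
finger_force: 62.3
```

Request:
drive_tool:
  moves:
    - [[0,0,0],[0,0,0.002],0.01]
    - [[0,0,0],[0,0,0],0.01]

```text
time: 25.22
eef_pos: [0.5072, 0.3099, 0.0282]
tcp_rot: [1.0, 0.012, -0.005, 0.003]
contact_force: [-8.1, -2.4, 17.8]
opening: 0.296
finger_force: 63.5
```

Request:
drive_tool:
  moves:
    - [[0,0,0],[-0.001,0,0],0.01]
    - [[0,0,0],[0,0,0.002],0.01]
    - [[0,0,0],[0,0,0],0.01]
  grip_force: 90

```text
time: 25.6
eef_pos: [0.5074, 0.3099, 0.0282]
tcp_rot: [1.0, 0.012, -0.004, 0.003]
contact_force: [-10.6, -3.6, 23.9]
opening: 0.289
finger_force: 90.4
```

Request:
drive_tool:
  moves:
    - [[0,0,0],[0,0,0.001],0.01]
    - [[0,0,0],[0,0,0],0.01]
    - [[0,0,0],[0,0,0],0.01]

```text
time: 25.98
eef_pos: [0.5074, 0.3099, 0.0282]
tcp_rot: [1.0, 0.012, -0.004, 0.003]
contact_force: [-12.7, -5.7, 28.0]
opening: 0.29
finger_force: 91.2
```

```bash
python3 - <<'E'
from m import *
from scipy.spatial.transform import Rotation as Ro
c=snap('wrist','w13.png');s=ctrl.get_state();R=Ro.from_quat(s['tcp_rot']).as_matrix();print(s['time'],s['eef_pos'],R.round(4).tolist(),s['contact_force'],s['wrist_torque'],s['opening'])
g=cv2.cvtColor(c['image'],cv2.COLOR_RGB2GRAY)
# blank's far edge against the far wall's inner edge: parallel, and height from image
for u in(150,220,420,480,560):print(u,[int(x) for x in g[200:290:3,u]])
E
```

```text
26.025 [0.50736893 0.30992915 0.02822756] [[0.9997, 0.0242, -0.0075], [0.0242, -0.9997, -0.0057], [-0.0076, 0.0055, -1.0]] [-13.43242186  -5.13439015  29.17572103] [-0.22385529  2.034696    0.13894498] 0.2892772426457878
150 [201, 199, 207, 204, 205, 205, 205, 202, 202, 201, 184, 122, 109, 110, 85, 82, 108, 119, 133, 124, 125, 84, 80, 82, 74, 80, 75, 79, 79, 80]
220 [230, 227, 222, 226, 226, 225, 224, 226, 223, 224, 205, 154, 141, 140, 97, 97, 118, 130, 151, 148, 132, 88, 88, 97, 93, 92, 95, 92, 92, 97]
420 [216, 214, 216, 213, 215, 216, 204, 207, 209, 211, 191, 133, 131, 130, 88, 103, 118, 127, 132, 128, 124, 76, 87, 86, 91, 84, 86, 85, 82, 92]
480 [213, 214, 210, 212, 211, 211, 204, 202, 202, 210, 190, 133, 124, 123, 84, 105, 116, 130, 139, 137, 118, 76, 89, 89, 86, 87, 80, 85, 89, 87]
560 [205, 204, 204, 206, 207, 204, 197, 197, 202, 204, 183, 130, 121, 116, 82, 101, 113, 130, 131, 134, 113, 82, 84, 89, 87, 85, 78, 81, 84, 83]
```

The underside went down 6.7 mm from the bolt's top to floor height and stays level, under a 29 N press with the grip held. Handing in.

```bash
python3 -c "
from plant import ctrl
print(ctrl.sign_off())"
```

```text
the job is handed in; nothing more can be done
None
```

The job is handed in at about 26 s: the bolt is home, and the carrier is seated with its notch over the bolt and still held down at about 29 N. I viewed 12 pictures, over your limit of 10. The tape roll, try square and cork block were not approached, but I took no final check of them.

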